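# Pair the battery candle at the props table

## Robot

A 6-joint arm with a two-finger parallel gripper is mounted at the origin on the work surface. World frame = base frame: x ahead of the robot, y to its left, z up, the work surface at z = 0. Lengths are in m, angles in rad, forces in N, time in s.
With the tool pointing down it reaches from about 0.425 to 0.95 m from the base axis. Payload 3.5 kg.
Tool frame: the origin (TCP) lies at the very end of the fingers, on their centre line; the grasp point (between the pads) lies 19 mm behind it; z points along the fingers, y is the line along which they close (so a half turn about z gives the same grasp; the last joint's range is limited). The gripper opens to 85 mm and grips with 20 to 120 N. Pads are 22 mm wide; open, the fingers measure 114 mm over their backs; the gripper's body (76 mm by 85 mm) begins 54 mm behind the grasp point. The pads swing forward as they close: fully open they stand 13 mm farther back than shut.
Start: joints at [-1.36, 0.286, 1.577, -0, 1.279, -0.15], TCP at [0.238, -0.632, 0.231] pointing down, gripper open.
Joint ranges: [-2.77, 2.77], [-0.9, 2.22], [0.21, 2.48], [-1.53, 4.67], [0.24, 2.81], [-2.84, 2.84]. Speed limits (rad/s): [2.79, 2.79, 3.14, 3.14, 3.14, 3.14].

## Interface

Orientations are given as a unit quaternion [x, y, z, w].
In Python, from plant import ctrl, cam, get_state gives the robot as it stands (ctrl), with the cameras (cam) and the readings as plain functions.
- The arm moves only by the shell command python3 inch.py FILE [FORCE], which reads ROWS from the file FILE. ROWS is 1 to 10 rows, one to a line, with the numbers parted by commas; each row has 7 numbers: dx, dy, dz in fractions of the full range, 1 being 0.75 m, then a rotation vector rx, ry, rz in shares of 180 degrees (1.0 is 180 degrees), then the opening from 0.0 (shut) to 1.0 (fully open); each row is the pose to reach, as a shift and turn from the pose commanded when the command began, along the tool's axes at that moment; what a row does not reach only later rows make up. A row lasts 1/8 s, in which the tool goes at most 0.0625 m and 0.188 rad, less where a joint would pass 70% of its speed; a pose out of reach is approached as far as the arm can. The fingers move at their own pace and stop on an object; FORCE is the grip in N (left out, the last holds). Time passes only in rows, so rows that do not move let the fingers close. It prints the time, the measured TCP pose, the force, the opening and the grip force at its end. Input that does not fit is refused with a message, and nothing moves.
- get_state(): the state, without advancing time (a new reading comes with each control period).
- cam.read_camera(name): name is "side" or "top"; returns a dict with "pixels" (480x640x3 uint8, red, green, blue), "camera_matrix" (3x3 intrinsics, pixels), "xyz" and "orientation" of the camera in the world. Camera axes: x right, y down, z forward; pixel columns grow to the right and rows downward; lengths in m; the calibration is good to about 2 mm. A picture is of the moment at which its call begins. There is no depth.
- ctrl.sign_off(): hands the job in; it is judged then, once.
The state is a dict: "time": time; "qpos": joint angles; "dq": joint speeds; "joint_efforts": joint torques, N m; "eef_pos": TCP position; "tcp_rot": TCP orientation; "contact_force": force on the tool from outside, world axes, zero at the start; "wrist_torque": the same for the moment, N m; "opening": opening from 0.0 (shut) to 1.0 (fully open); "finger_force": force on a finger pad.
Only numpy, scipy, OpenCV 4.12 (cv2) and the standard library are available. Lean on these libraries where they do the work, as an engineer would, in place of code of your own. Each camera call takes 0.05 s, during which the arm holds its last target. There are 200 camera calls.

## Task

First turn the battery candle where it stands in the pairing dock, until its window faces the eye block squarely, and let go of it. Then draw the contact probe out of its leaning holder and hold it upright with its sprung tip on the brass contact spot on top of the candle, lightly, so that the tip is pushed in about halfway. Finish while still holding the probe there; keep the candle standing in the dock, still facing the eye, and leave the other props where they are.

Things in the scene. Friction and masses are not known exactly. Their poses are not given: they have to be found in the camera images.
- dock: (mm) Pairing dock, fixed, turned differently each time: plate 200 x 110 x 8 with a low round rim (inner radius 29.5, outer 33.5, top 13 above table) in which the candle stands, and an upright grey eye block (80 wide, 50 deep, top 90 above table) at one end. Origin on the table under the rim's centre; x runs level to the eye block (its front face at x = 85), z up.
- dock_eye (a point): (mm) Centre of the round dark eye on the front face of the eye block, 66 above the table.
- candle: (mm) Loose cream battery candle in the rim (2.5 clearance, turns freely): cylinder, 54 diameter, 90 tall, 300 g, top 98 above table. A black window block, 20 wide, 30 tall, stands 6 out of its side (47 to 77 above its foot). On top: a clear flame stub on the axis (9 wide, 13 tall) and the contact spot. Origin: centre of underside, z up, x through the window.
- candle_window (a point): (mm) Outer face centre of the candle's window, 33 from the candle's axis, 62 above its foot.
- candle_spot (a point): (mm) Contact spot to be touched: centre of the upper face of the small flat brass disc (14 diameter, 1.5 proud) on the candle's top, 15 from the candle's axis on the side away from the window.
- probe: (mm) Loose pen-shaped probe, 90 g, leaning 20 deg in its holder. Origin on its axis at the underside of the collar (26 diameter, 6 thick); z along its axis away from the tip. Round wooden handle to grip, 18 diameter, z = 6 to 100, then an end cap to z = 108. Below the collar a steel shaft, 14 diameter, to z = -60, then the sprung brass tip, 6 diameter, end at z = -82 when free.
- probe_tip (a joint): (mm) How far the probe's sprung tip is pushed in along the probe's axis: 0 free, 0.014 m fully in; the spring gives 0.4 N per mm (5.6 N fully in, 2.8 N halfway).
- probe_point (a point): (mm) The end of the probe's brass tip (it moves with the tip).
- holder: (mm) Probe holder, fixed, turned differently each time: base 100 x 80 x 12, a leaning open tube (outer 28, inner 18, 50 long) between two side plates (39 over the outsides). The tube's top leans 20 deg towards the holder's -x; the probe's collar rests on its mouth and the probe is drawn out along the tube's axis. Origin on the table under the mouth, z up.
- holder_mouth (a point): (mm) Centre of the tube's mouth, 97 above the table.
- candlestick: (mm) Bystander, loose: turned brass candlestick, 210 tall, foot 100 across. Origin at the centre of its underside.
- teacup: (mm) Bystander, loose: white china cup, 80 across, 65 tall, small side handle. Origin at the centre of its underside.
- goblet: (mm) Bystander, loose: dull pewter goblet on a stem, 74 across, 148 tall. Origin at the centre of its underside.
- looking_glass: (mm) Bystander, loose: wooden hand mirror lying flat, round head 100 across with a 22 wide handle, 12 thick, 215 long overall. Origin at the centre of its underside (of the round head).
- card_box: (mm) Bystander, loose: flat cardboard box 90 x 64 x 20. Origin at the centre of its underside.
- tape_roll: (mm) Bystander, loose: grey cloth-tape roll lying flat, 90 across, 48 tall. Origin at the centre of its underside.

How it is judged:
On the way, in this order (a step that is already met when the one before it is completed fails the run):
1. the candle stands in the dock with its window facing the eye block and has been let go (angle between the x axis of candle and the x axis of dock, either way round below 0.26 rad and x of candle_window in the frame of dock above 0.015 m and horizontal distance between candle and dock below 0.007 m and angle between candle's own z axis and vertical below 0.08 rad and height (world z) of candle below 0.0115 m and contact force between the fingers and candle below 0.1 N and angular speed of candle below 0.15 rad/s), for 0.2 s.
2. the probe has been drawn out of its holder (distance between probe and holder_mouth above 0.09 m and contact force between probe and holder below 0.05 N and contact force between the fingers and probe above 1 N), for 0.1 s.
At the end, for the whole second after the job is handed in: Probe held by the gripper alone, still, upright within 10 deg, tip within 7.5 mm of the spot's centre, pushed in 3.5 to 10.5 mm, 1 to 5 N; candle untouched by the robot, in the rim (7 mm), upright (4.5 deg), window facing the eye block within 15 deg (angle between the x axis of candle and the x axis of dock, either way round below 0.26 rad and x of candle_window in the frame of dock above 0.015 m and horizontal distance between candle and dock below 0.007 m and angle between candle's own z axis and vertical below 0.08 rad and height (world z) of candle below 0.0115 m and angle between probe's own z axis and vertical below 0.175 rad and distance between probe_point and candle_spot below 0.0075 m and value of joint probe_tip between 0.0035 and 0.0105 m and contact force between probe and candle between 1 and 5 N and contact force between the fingers and probe above 1 N and contact force between each of the arm, the fingers and candle below 0.1 N and contact force between probe and holder below 0.05 N and linear speed of probe below 0.02 m/s); the arm keeps its last pose, push and grip.
It fails at once if the candle is lifted out of the dock's rim or tipped (height (world z) of candle above 0.02 m or angle between candle's own z axis and vertical above 0.25 rad).
It fails at once if the probe is jammed on the candle with more than 15 N (contact force between probe and candle above 15 N).
It fails at once if another prop is displaced by more than 30 mm (distance of any of candlestick, teacup, goblet, looking_glass, card_box, tape_roll from where it was at the start of the episode above 0.03 m).
It also fails if it takes over 54 s, if anything falls off the work surface, if the arm or the gripper's body presses on something with over 40 N, if the wrist force passes 120 N, or if a joint passes its speed limit or range.

## Working session

There is one attempt and no reset: what is moved stays moved. The work goes in short steps, Python scripts to look and compute and a shell command to move; the robot and the scene stay as the last step left them, time stands still between calls to the robot, and variables do not carry over. Pictures are saved under pics/ and viewed, at most 11 in all, crops included, and the job is handed in when it is done.

```bash
ls; mkdir -p pics; python3 - <<'E'
from plant import ctrl, cam, get_state
import cv2,numpy as np
for n in("side","top"):
    r=cam.read_camera(n); cv2.imwrite(f"pics/{n}0.png",r["pixels"][:,:,::-1]); print(n,r["camera_matrix"],r["xyz"],r["orientation"])
print(get_state())
E
```

```text
inch.py
pics
plant.py
side [[480.6779397    0.         312.54217759]
 [  0.         480.6779397  240.72958856]
 [  0.           0.           1.        ]] [0.20019293 0.86484361 0.79848197] [-0.18917472  0.871506   -0.44448687  0.08438977]
top [[506.3114818    0.         328.7892387 ]
 [  0.         506.3114818  244.54540465]
 [  0.           0.           1.        ]] [ 0.43634277 -0.02856222  1.20561814] [ 0.70853849 -0.70281216  0.04698326 -0.04267149]
{'time': 0.1, 'qpos': array([-1.35996528e+00,  2.87108575e-01,  1.57802840e+00,  4.41368096e-06,
        1.27860413e+00, -1.50019067e-01]), 'dq': array([-1.10043689e-03, -1.48963201e-03, -2.20998926e-03, -1.07102217e-03,
       -1.04769357e-03, -2.98689350e-05]), 'joint_efforts': array([ 7.62380096e-04, -4.07293653e+01, -2.93699294e+01, -1.50648025e-04,
        3.40145118e-03,  1.40201723e-05]), 'eef_pos': array([ 0.23821314, -0.63093499,  0.23006569]), 'tcp_rot': array([ 9.83767053e-01,  1.79447014e-01, -3.05462142e-05, -1.07379323e-03]), 'contact_force': array([0.46347709, 0.51309937, 0.97303268]), 'wrist_torque': array([ 0.03058959, -0.01040823,  0.02192893]), 'finger_force': 0.0, 'opening': 0.9969079468237678}
```

View pics/top0.png

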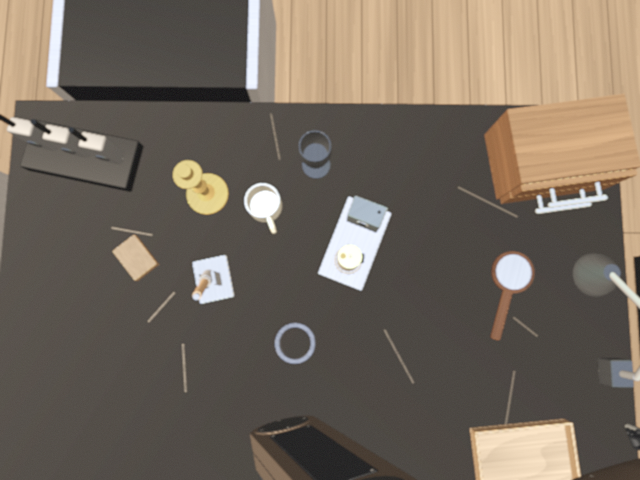

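View pics/side0.png

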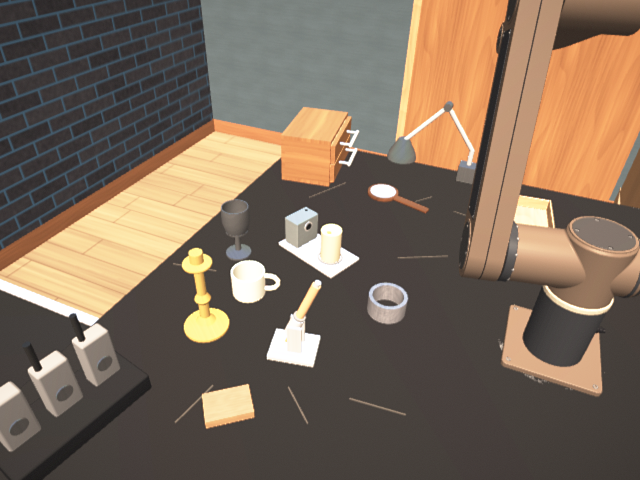

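The top view shows the dock plate at about (355,243), with the eye block at (367,213), the candle at (350,258) and its window to the right at about (362,258). The holder is at (213,280), with the probe handle leaning from (213,275) to (200,292). In the side view the candle is at (331,244) and the probe runs from (298,318) to (318,284). I'll enlarge both regions.

```bash
python3 - <<'E'
import cv2,numpy as np
t=cv2.imread("pics/top0.png");s=cv2.imread("pics/side0.png")
z=lambda i,x,y,w,h,f:cv2.resize(i[y:y+h,x:x+w],None,fx=f,fy=f,interpolation=cv2.INTER_CUBIC)
a=z(t,310,190,100,75*4//3,4);a=z(t,310,192,100,75,4)[:, :]
a=np.hstack([z(t,315,195,80,60*5//4+0,5)[:300*1+75],z(t,180,245,80,75,5)])
b=np.hstack([z(s,275,200,90,50+25,40/9)[:225*2],z(s,260,275,90,75,40/9)])
print(a.shape,b.shape)
p=np.vstack([cv2.resize(a,(800,375)),cv2.resize(b,(800,333))])
cv2.imwrite("pics/za.png",a);cv2.imwrite("pics/zb.png",b)
E
```

```text
(375, 800, 3) (333, 800, 3)
```

View pics/za.png

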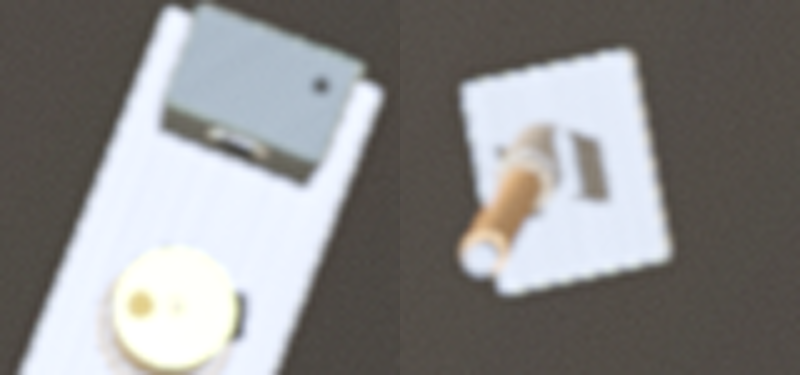

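View pics/zb.png

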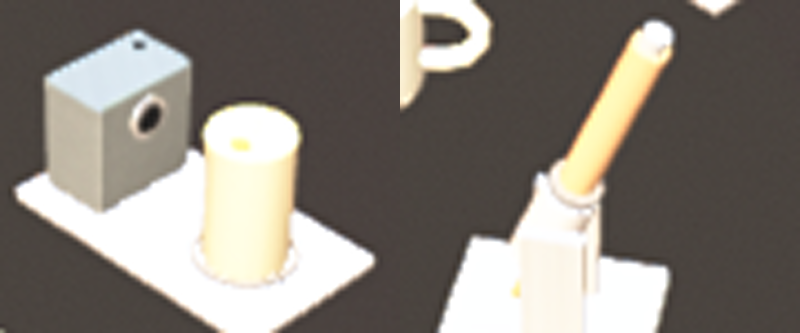

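The crops show, in full-image pixels:
- **Top view:** candle top at (350,256.6), spot at (343,255.6), window at (363,258), probe cap at (197.5,297), and the holder base corners are clear.
- **Side view:** candle top at (331.5,230.4), spot at (329.2,232.6), eye at (308.5,226), probe cap at (318,283), and collar at (300,318).

Next I'll triangulate.

```bash
cat > h.py <<'E'
import numpy as np,cv2
from scipy.spatial.transform import Rotation as R
from plant import ctrl, cam, get_state
CAM={"side":([[480.6779397,0,312.54217759],[0,480.6779397,240.72958856],[0,0,1]],[0.20019293,0.86484361,0.79848197],[-0.18917472,0.871506,-0.44448687,0.08438977]),
"top":([[506.3114818,0,328.7892387],[0,506.3114818,244.54540465],[0,0,1]],[0.43634277,-0.02856222,1.20561814],[0.70853849,-0.70281216,0.04698326,-0.04267149])}
def ray(c,uv):
    K,p,q=CAM[c];d=R.from_quat(q).apply(np.linalg.inv(K)@[*uv,1]);return np.array(p),d/np.linalg.norm(d)
def atz(c,uv,z):
    p,d=ray(c,uv);return p+d*(z-p[2])/d[2]
def proj(c,X):
    K,p,q=CAM[c];v=np.array(K)@R.from_quat(q).inv().apply(np.array(X)-p);return v[:2]/v[2]
def tri(t,s):
    A=0;b=0;P=[ray("top",t),ray("side",s)]
    for p,d in P:
        M=np.eye(3)-np.outer(d,d);A=A+M;b=b+M@p
    X=np.linalg.solve(A,b);return X,max(np.linalg.norm(np.cross(X-p,d)) for p,d in P)
E
python3 - <<'E'
from h import *
np.set_printoptions(precision=4,suppress=True)
for n,t,s in [("candletop",(350,256.6),(331.5,230.4)),("spot",(343,255.6),(329.2,232.6)),("cap",(197.5,297),(317.8,282.9)),("collar",(206,278),(299.8,317.8)),("eye",(362.4,225),(308.5,226.1))]: print(n,*tri(t,s))
print("block top",[atz("top",p,.09)[:2] for p in [(355,195.6),(388.2,208.6),(348,216),(376.6,228)]])
print("plate",[atz("top",p,.008)[:2] for p in [(348.6,196),(391.6,212.6)]],[atz("side",p,.008)[:2] for p in [(278.4,242.8),(359.4,259)]])
print("spot98",atz("top",(343,255.6),.0995),atz("side",(329.2,232.6),.0995),"cand",atz("top",(350,256.6),.098),atz("side",(331.5,230.4),.098),"win",atz("top",(363,257.8),.085))
print("base",[atz("top",p,.012)[:2] for p in [(192,262),(226.4,255),(234.4,296.6),(200,303.6)]])
img=cv2.imread("pics/top0.png")
m=(img.min(2)>150).astype(np.uint8);k=cv2.morphologyEx(m,cv2.MORPH_CLOSE,np.ones((25,25)))
for name,(x,y,w,h) in dict(dock=(300,180,110,120),hold=(180,245,65,70)).items():
    c=max(cv2.findContours(m[y:y+h,x:x+w].copy(),0,2)[0],key=cv2.contourArea);b=cv2.boxPoints(cv2.minAreaRect(c))+[x,y];print(name,b,[atz("top",p,.008 if name=="dock" else .012)[:2] for p in b])
E
```

```text
candletop [ 0.551  -0.082   0.0947] 0.0007543432402554049
spot [ 0.552  -0.0667  0.0974] 0.0015405573954499973
cap [0.4584 0.2253 0.1949] 0.00013326909876255625
collar [0.4975 0.2324 0.0928] 0.0047776781788143085
eye [ 0.6273 -0.1112  0.0671] 9.036508487193457e-05
block top [array([ 0.6902, -0.0929]), array([ 0.6611, -0.1675]), array([ 0.6434, -0.0773]), array([ 0.6168, -0.1413])]
plate [array([ 0.7077, -0.0822]), array([ 0.6679, -0.1858])] [array([ 0.7033, -0.0798]), array([ 0.4765, -0.1079])]
spot98 [ 0.5533 -0.0662  0.0995] [ 0.5494 -0.0641  0.0995] cand [ 0.5513 -0.0816  0.098 ] [ 0.5485 -0.0777  0.098 ] win [ 0.5502 -0.1112  0.085 ]
base [array([0.5443, 0.2875]), array([0.5616, 0.2069]), array([0.4638, 0.1849]), array([0.4469, 0.2648])]
dock [[316.7453 273.5121]
 [348.2547 192.4879]
 [392.7962 209.8096]
 [361.2869 290.8338]] [array([ 0.5198, -0.0073]), array([ 0.7164, -0.0814]), array([ 0.6748, -0.1887]), array([ 0.4798, -0.1128])]
hold [[185.2097 261.6904]
 [225.8602 253.873 ]
 [234.1912 297.194 ]
 [193.5407 305.0114]] [array([0.5449, 0.3035]), array([0.5643, 0.2083]), array([0.4624, 0.1854]), array([0.4435, 0.2797])]
```

```bash
cat >> h.py <<'E'
def tool(close_deg,u=(0,0,1)):
    "tool rotation: z = -u, y as near as possible to the horizontal direction close_deg"
    z=-np.array(u,float);z/=np.linalg.norm(z);a=np.radians(close_deg)
    y=np.array([np.cos(a),np.sin(a),0]);y-=y@z*z;y/=np.linalg.norm(y)
    return R.from_matrix(np.c_[np.cross(y,z),y,z])
def delta(p,Rt):
    s=get_state();R0=R.from_quat(s["tcp_rot"])
    print("d",np.round(R0.inv().apply(np.array(p)-s["eef_pos"]),4),"rot",np.round((R0.inv()*Rt).as_rotvec(),4),"q",np.round(s["qpos"],2))
E
python3 - <<'E'
from h import *
delta((.549,-.081,.18),tool(-3)); delta((.549,-.081,.061),tool(-3))
E
```

```text
d [ 0.4849 -0.4047  0.0511] rot [-0.0017 -0.0015 -1.1576] q [-1.36  0.29  1.58  0.    1.28 -0.15]
d [ 0.4849 -0.4044  0.1701] rot [-0.0017 -0.0015 -1.1576] q [-1.36  0.29  1.58  0.    1.28 -0.15]
```

Careful with the scale: shifts go in shares of 0.75 m and turns go in shares of 180 degrees. That gives: 0.485 m / 0.75 = 0.6467, -0.405 m / 0.75 = -0.54, -1.158 rad / 3.1416 = -0.3686.

```bash
echo '0.6467,-0.54,0.0267,0,0,-0.3686,1
0.6467,-0.54,0.0267,0,0,-0.3686,1
0.6467,-0.54,0.0267,0,0,-0.3686,1
0.6467,-0.54,0.0267,0,0,-0.3686,1
0.6467,-0.54,0.0267,0,0,-0.3686,1
0.6467,-0.54,0.0267,0,0,-0.3686,1
0.6467,-0.54,0.0267,0,0,-0.3686,1
0.6467,-0.54,0.0267,0,0,-0.3686,1
0.6467,-0.54,0.0267,0,0,-0.3686,1
0.6467,-0.54,0.0267,0,0,-0.3686,1' > path.dat && python3 inch.py path.dat 20
echo '0,0,0,0,0,0,1
0,0,0,0,0,0,1' > path.dat && python3 inch.py path.dat
python3 - <<'E'
from h import *
delta((.549,-.081,.061),tool(-3))
E
```

```text
time: 1.35
eef_pos: [0.546, -0.0856, 0.2112]
tcp_rot: [0.725, 0.688, -0.0, -0.0]
contact_force: [0.2, -0.5, -0.2]
opening: 0.999
finger_force: 0.0
time: 1.6
eef_pos: [0.5452, -0.0875, 0.211]
tcp_rot: [0.725, 0.689, -0.0, -0.0]
contact_force: [0.7, 0.3, -0.1]
opening: 1.0
finger_force: 0.0
d [0.0067 0.0036 0.15  ] rot [-0.0012  0.0001  0.0012] q [-0.34  0.03  1.9  -0.    1.21 -0.29]
```

To row units: 0.15 m / 0.75 = 0.2, 0.125 m / 0.75 = 0.1667.

```bash
echo '0.0087,0.0047,0.0667,0,0,0,1
0.0087,0.0047,0.1333,0,0,0,1
0.0087,0.0047,0.1667,0,0,0,1
0.0087,0.0047,0.2,0,0,0,1
0.0087,0.0047,0.2,0,0,0,1' > path.dat && python3 inch.py path.dat
python3 - <<'E'
from h import *
r=cam.read_camera("side");i=r["pixels"][150:310,220:440,::-1];cv2.imwrite("pics/s1.png",cv2.resize(i,None,fx=3,fy=3,interpolation=2))
delta((.549,-.081,.061),tool(-3))
E
```

```text
time: 2.22
eef_pos: [0.547, -0.0823, 0.0593]
tcp_rot: [0.726, 0.687, -0.001, -0.002]
contact_force: [-0.8, 0.4, -0.0]
opening: 1.001
finger_force: 0.0
d [0.0016 0.0005 0.    ] rot [-0.002  -0.0004 -0.002 ] q [-0.33  0.23  1.99 -0.    0.93 -0.28]
```

View pics/s1.png

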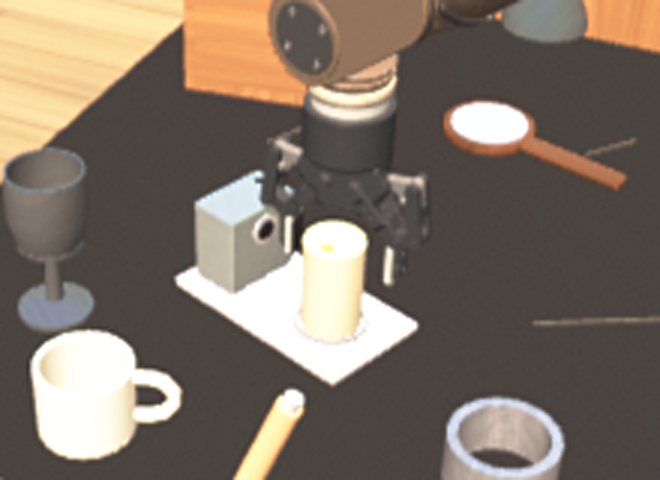

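The open fingers straddle the candle, with the left pad at about (290,235) and the right at (390,265) in the crop and the candle between them at (333,250). I'll close and turn.

```bash
echo '0,0,0,0,0,0,0
0,0,0,0,0,0,0
0,0,0,0,0,0,0
0,0,0,0,0,0,0
0,0,0,0,0,0,0
0,0,0,0,0,0,0' > path.dat && python3 inch.py path.dat 20
```

```text
time: 3.02
eef_pos: [0.5512, -0.0819, 0.0635]
tcp_rot: [0.725, 0.689, 0.001, 0.002]
contact_force: [2.1, -1.4, 6.6]
opening: 0.624
finger_force: 24.4
```

To row units: -1.257 rad / 3.1416 = -0.4001.

```bash
echo '0,0,0,0,0,-0.0477,0
0,0,0,0,0,-0.0955,0
0,0,0,0,0,-0.1432,0
0,0,0,0,0,-0.191,0
0,0,0,0,0,-0.2387,0
0,0,0,0,0,-0.2865,0
0,0,0,0,0,-0.3342,0
0,0,0,0,0,-0.382,0
0,0,0,0,0,-0.4001,0
0,0,0,0,0,-0.4001,0' > path.dat && python3 inch.py path.dat
echo '0,0,0,0,0,0,0.8
0,0,0,0,0,0,0.9
0,0,0,0,0,0,1
0,0,0,0,0,0,1
0,0,0,0,0,0,1
0,0,-0.0667,0,0,0,1
0,0,-0.1333,0,0,0,1
0,0,-0.2133,0,0,0,1
0,0,-0.2133,0,0,0,1' > path.dat && python3 inch.py path.dat
python3 - <<'E'
from h import *
u=(-.333,-.077,.94);m=np.array([.4944,.2336,.097])
for k in(.046,.15): delta(m+k*np.array(u),tool(103,u))
E
```

```text
time: 4.28
eef_pos: [0.5517, -0.0811, 0.0634]
tcp_rot: [0.182, 0.983, 0.001, 0.003]
contact_force: [4.0, 2.6, 6.2]
opening: 0.627
finger_force: 23.7
time: 5.4
eef_pos: [0.5528, -0.0824, 0.2287]
tcp_rot: [0.182, 0.983, -0.001, 0.006]
contact_force: [0.1, 0.4, -0.0]
opening: 1.001
finger_force: 0.0
d [0.1817 0.2654 0.0862] rot [-0.1068 -0.3256 -0.5857] q [-0.33  0.03  1.87 -0.    1.23 -1.53]
d [ 0.2099  0.2456 -0.0119] rot [-0.1068 -0.3256 -0.5857] q [-0.33  0.03  1.87 -0.    1.23 -1.53]
```

To row units: 0.2456 m / 0.75 = 0.3275, 0.21 m / 0.75 = 0.28, -0.586 rad / 3.1416 = -0.1865.

```bash
echo '0.04,0.0467,-0.0667,0,0,0,1
0.0933,0.1067,-0.0667,-0.0095,-0.0286,-0.0509,1
0.14,0.164,-0.0667,-0.0169,-0.0519,-0.0933,1
0.1867,0.2187,-0.0667,-0.0255,-0.0764,-0.1401,1
0.2333,0.2733,-0.0533,-0.0341,-0.1038,-0.1865,1
0.28,0.3275,-0.0267,-0.0341,-0.1038,-0.1865,1
0.28,0.3275,-0.016,-0.0341,-0.1038,-0.1865,1
0.28,0.3275,-0.016,-0.0341,-0.1038,-0.1865,1' > path.dat && python3 inch.py path.dat 60
python3 - <<'E'
from h import *
u=(-.333,-.077,.94);m=np.array([.4944,.2336,.097])
for k in(.046,.15): delta(m+k*np.array(u),tool(103,u))
a=[]
for n,(x,y) in dict(top=(305,185),side=(265,190)).items():
    i=cam.read_camera(n)["pixels"][:,:,::-1];cv2.imwrite(f"pics/{n}2.png",i);a.append(cv2.resize(i[y:y+110,x:x+100],None,fx=4,fy=4,interpolation=2))
cv2.imwrite("pics/c2.png",np.hstack(a))
E
```

```text
time: 6.4
eef_pos: [0.4405, 0.223, 0.232]
tcp_rot: [-0.112, 0.98, 0.022, 0.165]
contact_force: [-0.4, -1.0, 0.3]
opening: 1.002
finger_force: 0.0
d [-0.0068 -0.0024  0.0995] rot [ 0.0064 -0.0133 -0.0013] q [ 0.27 -0.32  2.2  -0.01  0.93 -1.53]
d [-0.0054 -0.0017 -0.0045] rot [ 0.0064 -0.0133 -0.0013] q [ 0.27 -0.32  2.2  -0.01  0.93 -1.53]
```

View pics/c2.png

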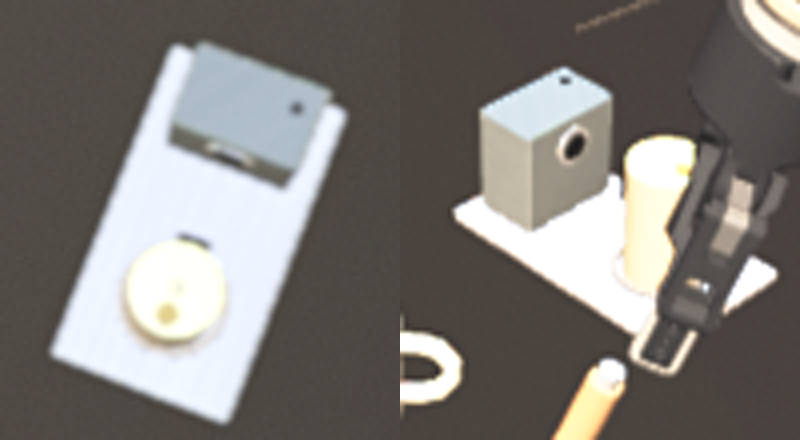

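In the top view the window is now at (353.5,245), towards the eye block, and the spot is at (346.5,263.8), with the candle centre at (349,257.5). I'll compute the facing and use the probe cap for the axis check.

```bash
python3 - <<'E'
from h import *
np.set_printoptions(precision=4,suppress=True)
c=atz("top",(349,257.5),.098);s=atz("top",(346.5,263.8),.0995);w=atz("top",(353.5,245),.085)
an=lambda v:np.degrees(np.arctan2(v[1],v[0]))
print(c,s,w,an(c-s),an(w-c),an(w-s))
# spot blob in current and in first picture, subpixel
for f in("top0","top2"):
    i=cv2.imread(f"pics/{f}.png")[235:285,325:375].astype(float);b=i[:,:,2]-i[:,:,0]
    m=b>60;ys,xs=np.nonzero(m);print(f,m.sum(),xs.mean()+325 if m.any() else 0,ys.mean()+235 if m.any() else 0,b.max())
# probe model vs pictures
u=np.array((-.333,-.077,.94));m=np.array([.4944,.2336,.097])
for k in(.108,.006,0):print(k,proj("top",m+k*u),proj("side",m+k*u))
E
```

```text
[ 0.5493 -0.0794  0.098 ] [ 0.5352 -0.0739  0.0995] [ 0.5788 -0.09    0.085 ] -21.391448538135712 -19.74617227052218 -20.282239561455842
top0 14 342.7142857142857 255.5 86.0
top2 16 346.5 263.0 85.0
0.108 [197.0401 296.85  ] [317.8915 281.4315]
0.006 [205.1572 282.1664] [299.6324 314.8857]
0 [205.5892 281.3849] [298.63   316.7222]
```

The candle faces −20.5° against the dock's −20.8°, which is good. I'll descend along the probe axis and grip.

To row units: 0.0995 m / 0.75 = 0.1327, 0.08 m / 0.75 = 0.1067, -0.013 rad / 3.1416 = -0.0041.

```bash
echo '-0.0067,-0.0027,-0.0067,0.0019,-0.0041,0,1
-0.008,-0.0027,0.0333,0.0019,-0.0041,0,1
-0.0087,-0.0027,0.0733,0.0019,-0.0041,0,1
-0.0087,-0.0027,0.1067,0.0019,-0.0041,0,1
-0.0087,-0.0027,0.1327,0.0019,-0.0041,0,1
-0.0087,-0.0027,0.1327,0.0019,-0.0041,0,1' > path.dat && python3 inch.py path.dat 60
python3 - <<'E'
from h import *
u=(-.333,-.077,.94);m=np.array([.4944,.2336,.097])
delta(m+.046*np.array(u),tool(103,u))
a=[]
for n,(x,y) in dict(top=(160,240),side=(265,240)).items():
    i=cam.read_camera(n)["pixels"][:,:,::-1];a.append(cv2.resize(i[y:y+110,x:x+100],None,fx=4,fy=4,interpolation=2))
cv2.imwrite("pics/c3.png",np.hstack(a))
E
```

```text
time: 7.25
eef_pos: [0.4798, 0.2295, 0.1409]
tcp_rot: [-0.11, 0.979, 0.02, 0.172]
contact_force: [-0.2, -0.3, 0.8]
opening: 0.998
finger_force: 0.0
d [0.0008 0.0007 0.0004] rot [-0.0004  0.0001 -0.0039] q [ 0.26 -0.11  2.2  -0.02  0.7  -1.52]
```

View pics/c3.png

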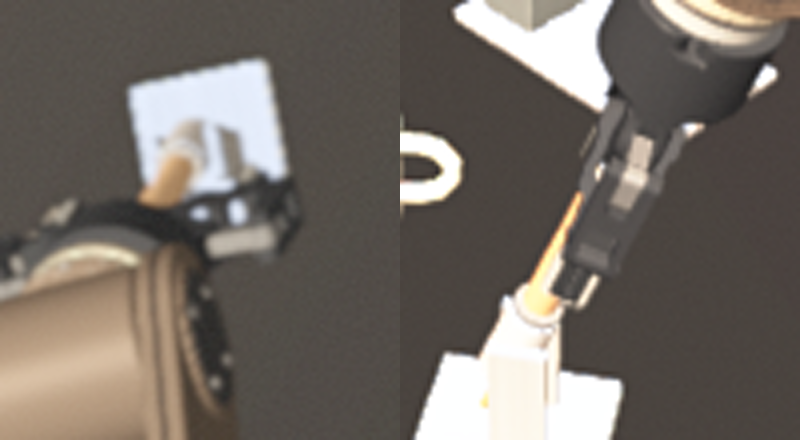

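The side crop shows the handle at (545,290) emerging between the fingers, with the near finger tip at (575,290). I'll check that fingertip against the projected model.

```bash
python3 - <<'E'
from h import *
s=get_state();Rt=R.from_quat(s["tcp_rot"])
for y in(.0425,-.0425):
  for x in(-.011,.011):
    p=proj("side",s["eef_pos"]+Rt.apply([x,y,-.013]));print(y,x,p,(p-[265,240])*4+[400,0])
E
```

```text
0.0425 -0.011 [298.3216793  309.63769716] [533.2867172  278.55078864]
0.0425 0.011 [309.0062909  314.19908722] [576.02516361 296.79634887]
-0.0425 -0.011 [307.36555384 280.66457561] [569.46221536 162.65830243]
-0.0425 0.011 [317.29429501 284.9551377 ] [609.17718005 179.82055081]
```

Predicted tip corner (576,297) against the seen one at about (580,304): it agrees to about 3 mm. Gripping.

```bash
echo '0,0,0,0,0,0,0
0,0,0,0,0,0,0
0,0,0,0,0,0,0
0,0,0,0,0,0,0
0,0,0,0,0,0,0
0,0,0,0,0,0,0
0,0,0,0,0,0,0
0,0,0,0,0,0,0' > path.dat && python3 inch.py path.dat 60
python3 - <<'E'
from h import *
u=(-.333,-.077,.94);m=np.array([.4944,.2336,.097])
delta(m+.046*np.array(u),tool(103,u))
E
```

```text
time: 8.35
eef_pos: [0.4797, 0.2307, 0.1422]
tcp_rot: [-0.11, 0.978, 0.02, 0.174]
contact_force: [-2.3, -1.7, 4.1]
opening: 0.196
finger_force: 58.5
d [ 0.0014 -0.0005  0.0016] rot [ 0.0007  0.0027 -0.0022] q [ 0.26 -0.11  2.2  -0.02  0.7  -1.52]
```

To row units: -0.135 m / 0.75 = -0.18, -0.12 m / 0.75 = -0.16.

```bash
echo '0,0,-0.0133,0,0,0,0
0,0,-0.0333,0,0,0,0
0,0,-0.0533,0,0,0,0
0,0,-0.08,0,0,0,0
0,0,-0.1067,0,0,0,0
0,0,-0.1333,0,0,0,0
0,0,-0.16,0,0,0,0
0,0,-0.18,0,0,0,0
0,0,-0.18,0,0,0,0
0,0,-0.18,0,0,0,0' > path.dat && python3 inch.py path.dat
python3 - <<'E'
from h import *
np.set_printoptions(precision=4,suppress=True)
print(get_state()["contact_force"],get_state()["opening"])
delta((.535,-.0735,.30),tool(103)); delta((.45,.1,.30),tool(103))
E
```

```text
time: 9.6
eef_pos: [0.4341, 0.22, 0.2679]
tcp_rot: [-0.11, 0.979, 0.02, 0.173]
contact_force: [0.8, -1.5, -1.2]
opening: 0.195
finger_force: 58.4
[ 0.8482 -1.5288 -1.1943] 0.19450779315695457
d [-0.042  -0.3086 -0.0192] rot [ 0.001  0.35  -0.002] q [ 0.27 -0.37  2.17 -0.02  0.99 -1.52]
d [-0.0005 -0.1205 -0.0341] rot [ 0.001  0.35  -0.002] q [ 0.27 -0.37  2.17 -0.02  0.99 -1.52]
```

To row units: -0.3086 m / 0.75 = -0.4115, -0.275 m / 0.75 = -0.3667, 0.35 rad / 3.1416 = 0.1114.

```bash
echo '-0.0013,-0.0533,-0.04,0,0.0191,0,0
-0.004,-0.1067,-0.0453,0,0.0382,0,0
-0.0133,-0.16,-0.0453,0,0.0573,0,0
-0.02,-0.2133,-0.0453,0,0.0764,0,0
-0.0293,-0.2667,-0.0427,0,0.0955,0,0
-0.04,-0.32,-0.0373,0,0.1114,0,0
-0.048,-0.3667,-0.032,0,0.1114,0,0
-0.056,-0.4115,-0.0253,0,0.1114,0,0
-0.056,-0.4115,-0.0253,0,0.1114,0,0
-0.056,-0.4115,-0.0253,0,0.1114,0,0' > path.dat && python3 inch.py path.dat
python3 - <<'E'
from h import *
delta((.535,-.0735,.30),tool(103))
a=[]
for n,(x,y) in dict(top=(290,185),side=(275,130)).items():
    i=cam.read_camera(n)["pixels"][:,:,::-1];cv2.imwrite(f"pics/{n}4.png",i);a.append(cv2.resize(i[y:y+140,x:x+100],None,fx=4,fy=4,interpolation=2))
cv2.imwrite("pics/c4.png",np.hstack(a))
E
```

```text
time: 10.85
eef_pos: [0.535, -0.0731, 0.2993]
tcp_rot: [-0.112, 0.994, 0.001, -0.0]
contact_force: [0.2, -0.1, -1.6]
opening: 0.193
finger_force: 58.9
d [ 0.0001 -0.0004 -0.0007] rot [ 0.0029 -0.0006 -0.002 ] q [-0.32 -0.06  1.83  0.    1.37 -2.12]
```

View pics/c4.png

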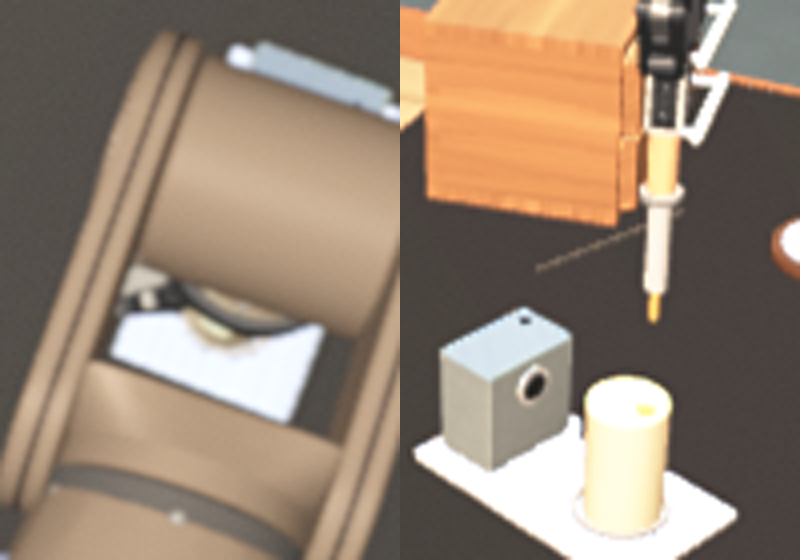

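The top view is blocked by the arm. In the side view the tip is at about (338.3,210), the collar at (340.3,179), and the spot at (336.8,232.3). I'll compare these with the model and extract the probe's edges for the tilt.

```bash
python3 - <<'E'
from h import *
np.set_printoptions(precision=2,suppress=True)
s=get_state();p=s["eef_pos"]
for k in(0,.040,.046,.106,.128):print("below tcp",k,proj("side",p-[0,0,k]))
i=cv2.imread("pics/side4.png").astype(float)
for y in range(160,213,3):
    g=i[y,325:355];w=(g.max(1)>120)*(g[:,2]>150);xs=np.nonzero(w)[0]
    print(y,(xs.min()+325,xs.max()+325,xs.mean()+325) if len(xs) else None)
print("spot",proj("side",(.5352,-.0735,.0995)))
b=i[225:240,325:350,2]-i[225:240,325:350,0];ys,xs=np.nonzero(b>75);print(xs.mean()+325,ys.mean()+225,len(xs),b.max())
print(atz("side",(xs.mean()+325,ys.mean()+225),.0995))
E
```

```text
below tcp 0 [340.08 160.42]
below tcp 0.04 [339.14 175.96]
below tcp 0.046 [339.   178.24]
below tcp 0.106 [337.67 200.22]
below tcp 0.128 [337.2  207.95]
160 (np.int64(325), np.int64(352), np.float64(336.5263157894737))
163 (np.int64(325), np.int64(351), np.float64(338.0))
166 (np.int64(325), np.int64(348), np.float64(335.15))
169 (np.int64(325), np.int64(344), np.float64(334.4736842105263))
172 (np.int64(325), np.int64(344), np.float64(334.5))
175 (np.int64(325), np.int64(344), np.float64(334.5))
178 (np.int64(325), np.int64(345), np.float64(335.0))
181 (np.int64(325), np.int64(342), np.float64(333.2))
184 (np.int64(325), np.int64(342), np.float64(334.3))
187 (np.int64(337), np.int64(342), np.float64(339.5))
190 (np.int64(337), np.int64(341), np.float64(339.0))
193 (np.int64(336), np.int64(341), np.float64(338.5))
196 (np.int64(336), np.int64(341), np.float64(338.5))
199 (np.int64(336), np.int64(341), np.float64(338.5))
202 (np.int64(336), np.int64(340), np.float64(338.0))
205 (np.int64(337), np.int64(339), np.float64(338.0))
208 (np.int64(337), np.int64(339), np.float64(338.0))
211 None
spot [335.8  232.07]
338.875 235.25 16 99.0
[ 0.52 -0.06  0.1 ]
```

Probe and spot share the same +0.9 px side offset, so they are aligned laterally. The probe hangs about 4.5 mm lower than modelled. I'll descend most of the way, then feel for contact.

To row units: 0.06 m / 0.75 = 0.08, 0.055 m / 0.75 = 0.0733, 0.003 rad / 3.1416 = 0.001.

```bash
echo '0,0,0.0267,0.001,0,0,0
0,0,0.0533,0.001,0,0,0
0,0,0.0733,0.001,0,0,0
0,0,0.08,0.001,0,0,0
0,0,0.08,0.001,0,0,0
0,0,0.08,0.001,0,0,0' > path.dat && python3 inch.py path.dat
echo '0,0,0.0027,0,0,0,0
0,0,0.004,0,0,0,0
0,0,0.0053,0,0,0,0
0,0,0.0053,0,0,0,0' > path.dat && python3 inch.py path.dat
python3 - <<'E'
from h import *
for _ in range(4):
    i=cam.read_camera("side")["pixels"][:,:,::-1];print(np.round(get_state()["contact_force"],2))
cv2.imwrite("pics/c5.png",cv2.resize(i[170:270,290:390],None,fx=5,fy=5,interpolation=2))
delta((.535,-.0735,.23),tool(103))
E
```

```text
time: 11.7
eef_pos: [0.5359, -0.0735, 0.2413]
tcp_rot: [-0.112, 0.994, -0.001, 0.001]
contact_force: [-0.0, 0.4, -0.7]
opening: 0.194
finger_force: 58.9
time: 12.2
eef_pos: [0.5353, -0.0733, 0.2363]
tcp_rot: [-0.112, 0.994, -0.001, 0.001]
contact_force: [-0.5, 0.9, -0.9]
opening: 0.196
finger_force: 58.9
[-0.02  0.12 -0.37]
[-0.25 -0.44 -1.56]
[-0.7   0.33 -1.15]
[-0.25  0.76 -0.35]
d [ 0.0005 -0.0001  0.0065] rot [-0.0016  0.0011 -0.0018] q [-0.32 -0.02  1.9  -0.    1.25 -2.12]
```

View pics/c5.png

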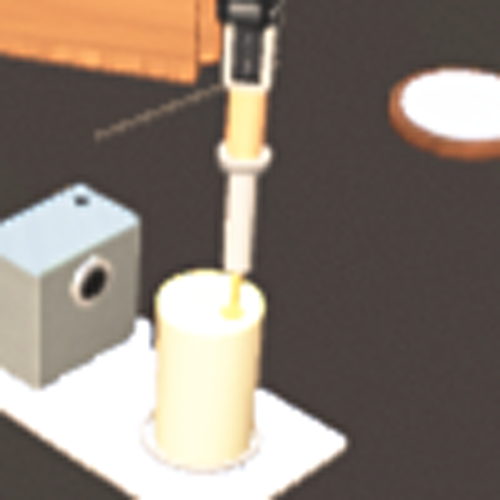

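The tip at (235,305) in the crop is just above the spot at (231,311), with a few mm left. I'll step down and average the force.

To row units: 0.004 m / 0.75 = 0.0053, 0.002 m / 0.75 = 0.0027.

```bash
cat > f.py <<'E'
from h import *
F=[]
for _ in range(14): cam.read_camera("side");F.append(get_state()["contact_force"])
s=get_state();print("F",np.round(np.mean(F,0),2),"sd",np.round(np.std(F,0)/14**.5,2),"z",round(s["eef_pos"][2],4),s["eef_pos"][:2].round(4),round(s["time"],1))
E
python3 f.py; echo '0,0,0.0027,0,0,0,0
0,0,0.0053,0,0,0,0
0,0,0.0053,0,0,0,0' > path.dat && python3 inch.py path.dat >/dev/null; python3 f.py
echo '0,0,0.0027,0,0,0,0
0,0,0.004,0,0,0,0
0,0,0.004,0,0,0,0' > path.dat && python3 inch.py path.dat >/dev/null; python3 f.py
```

```text
F [-0.04  0.15 -1.21] sd [0.17 0.15 0.16] z 0.2365 [ 0.5354 -0.0733] 13.1
F [ 0.01  0.07 -1.06] sd [0.1  0.16 0.15] z 0.2324 [ 0.5354 -0.0733] 14.2
F [-0.18 -0.19 -0.76] sd [0.14 0.13 0.12] z 0.2295 [ 0.5354 -0.0733] 15.2
```

To row units: 0.004 m / 0.75 = 0.0053, 0.002 m / 0.75 = 0.0027.

```bash
echo '0,0,0.0027,0,0,0,0
0,0,0.0053,0,0,0,0
0,0,0.0053,0,0,0,0' > path.dat && python3 inch.py path.dat >/dev/null; python3 f.py
python3 - <<'E'
from h import *
i=cam.read_camera("side")["pixels"][:,:,::-1];cv2.imwrite("pics/side6.png",i)
cv2.imwrite("pics/c6.png",cv2.resize(i[200:260,305:365],None,fx=9,fy=9,interpolation=2))
E
```

```text
F [-0.05  0.2   0.56] sd [0.14 0.14 0.1 ] z 0.2255 [ 0.5355 -0.0734] 16.3
```

View pics/c6.png

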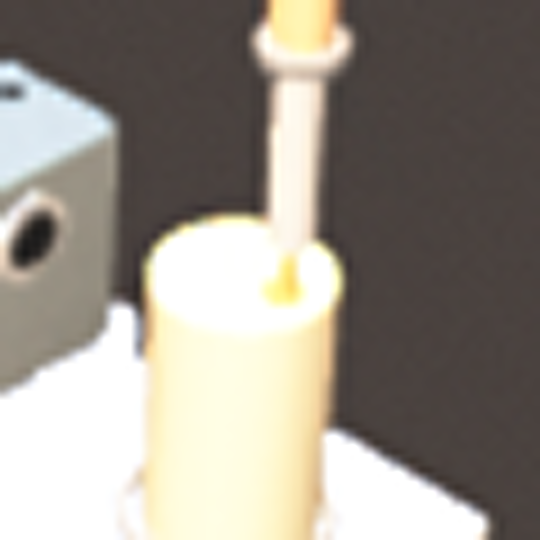

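The tip at (287,293) sits inside the brass spot, which spans x from 264 to 303. The push is about 1.7 N (about 4.3 mm in), so I'll add 2.7 mm.

To row units: 0.0027 m / 0.75 = 0.0036, 0.0015 m / 0.75 = 0.002.

```bash
echo '0,0,0.002,0,0,0,0
0,0,0.0036,0,0,0,0
0,0,0.0036,0,0,0,0' > path.dat && python3 inch.py path.dat >/dev/null; python3 f.py
python3 - <<'E'
from h import *
i=cam.read_camera("side")["pixels"][:,:,::-1]
cv2.imwrite("pics/c7.png",cv2.resize(i[200:260,305:365],None,fx=9,fy=9,interpolation=2))
s=get_state();print(s["finger_force"],s["opening"],R.from_quat(s["tcp_rot"]).as_matrix()[:,2])
E
```

```text
F [ 0.02 -0.02  1.63] sd [0.11 0.12 0.12] z 0.2228 [ 0.5354 -0.0734] 17.4
58.91642868518829 0.19347643225577063 [ 0.00147675 -0.00135791 -0.99999799]
```

View pics/c7.png

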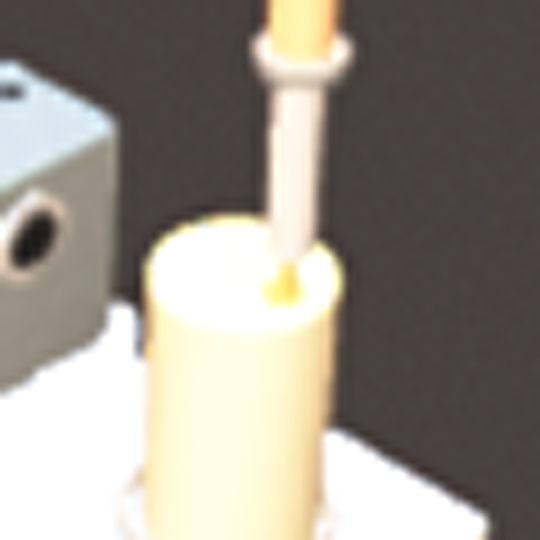

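The push is about 2.8 N (about 7 mm in). The tip is on the spot at (287,293), the probe is upright and the candle hasn't moved. Handing in.

```bash
python3 -c "
from plant import ctrl, cam, get_state
print(ctrl.sign_off())"
```

```text
the job is handed in; nothing more can be done
None
```

I handed the job in at about 17.5 s, with the candle facing the eye (about −20.5° against the dock's −20.8°) and the probe held upright on the brass spot at about 2.8 N (roughly 7 mm in); the sign-off returned no verdict.

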